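# Lock a wood blank in the drilling jig

## Task

Get the wood blank ready for drilling: with a fingertip push it along the jig until it sits fully against the far end stop, then push the red cam lever round clockwise with one finger, all the way to its steel stop peg, so that the blank is clamped. Pick nothing up, and leave the jars and the screwdriver where they are. Finish with the hand clear of everything.

Things in the scene. Friction and masses are not known exactly. Their poses are not given: they have to be found in the camera images.
- jig: Fixed plywood jig on the bench. Origin on the bench surface; x runs along the channel towards the end stop, away from the robot, y left, z up; it may be yawed. In its frame the base spans x -145 to 145, y -117.5 to 87.5 mm, top z 18. Sprung jaw on the left with a dark fence behind it (x -35 to 105, y 49 to 71, top z 58), red cam lever on the right; near (-x) end open.
- blank: Loose wood block 120 (x) x 50 (y) x 36 mm high, about 0.14 kg, black cross on top, lying on the jig's base between jaw and cam. Origin at the centre of its underside, x along its length towards the stop. Starts 25 to 60 mm short of the stop with a few mm of play sideways; home, its origin is at x = 50 mm in the jig's frame. Slides with about 1 N.
- blank_end (a point): Centre of the lower edge of the blank's far (+x) end face; it reaches x = 110 mm in the jig's frame when home.
- stop_face (a point): Middle of the lower edge of the dark end stop's near face: x = 110, y = 0, z = 18 mm in the jig's frame. The stop spans y -37.5 to 37.5 mm, top at z 58.
- jaw: Cork-faced jaw 130 x 14 x 32 mm on stiff springs (7 N per mm), left of the channel. Origin on its face, bottom middle; the face lies at y = 25 mm in the jig's frame, x -30 to 100 mm, and gives up to 5 mm to +y. With the lever home the cam presses the blank about 2 mm into it.
- cam_pivot (a point): Vertical axis of the red cam lever, at the base's top: x = 45, y = -57, z = 18 mm in the jig's frame.
- cam_lever (a joint): Angle of the cam lever in rad, growing clockwise seen from above; the lever points in direction -pi/4 - value from the jig's x. 0: open, pointing ahead and right. 1.745: home at the steel stop peg, pointing back and right, blank clamped. Starts between 0 and 0.3. Stays where left; takes about 0.1 N m, up to about 0.5 N m near the end as the cam squeezes.
- lever_point (a point): Point on the lever's centre line 110 mm from the pivot, 52 mm above the bench: a good place to push. Red bar 18 mm wide, 18 mm high (43 to 61 mm above the bench), to 135 mm from the pivot; black ball of 28 mm on its end. Only the base (top at 18 mm) and the bench lie beneath. The steel stop peg, 13 mm thick, top at 63 mm, stands 64 mm from the pivot.
- jar_white: Glass jar with white lid, 54 mm wide, 75 mm high, standing on the bench beside the jig; origin at the centre of its underside. Leave alone.
- jar_black: Amber glass jar with black lid, same size, standing on the bench near the jig; origin at the centre of its underside. Leave alone.
- screwdriver: Yellow-handled screwdriver, 190 mm long, lying on the bench to the right of the jig; origin under its middle, x along it. Leave alone.
Mind the look-alikes: they are no part of the job. There is more than one size of the blank; the job needs the middle-sized.

How it is judged:
On the way, in this order (a step that is already met when the one before it is completed fails the run):
1. the blank sits against the end stop while the lever is still open (x of blank_end in the frame of jig above 0.107 m and value of joint cam_lever below 0.8 rad), for 0.2 s.
2. the lever is pushed home and the blank is clamped (value of joint cam_lever above 1.65 rad and contact force between blank and jaw above 4 N), for 0.2 s.
At the end, for the whole second after the job is handed in: The lever is within 0.095 rad (5 degrees) of its stop, the blank is pressed on the jaw with more than 4 N, its end is within 3 mm of the end stop, and it lies flat and still on the base (all of step 2 and x of blank_end in the frame of jig above 0.107 m and z of blank in the frame of jig below 0.022 m and angle between blank's own z axis and vertical below 0.05 rad and linear speed of blank below 0.01 m/s); the robot touches nothing.
It fails at once if the blank is lifted (10 mm) or tipped (z of blank in the frame of jig above 0.028 m or angle between blank's own z axis and vertical above 0.2 rad).
It fails at once if a jar or the screwdriver is moved more than 20 mm (distance of any of jar_white, jar_black, screwdriver from where it was at the start of the episode above 0.02 m).
It fails at once if a jar is tipped (angle between any of jar_white, jar_black's own z axis and vertical above 0.3 rad).
It also fails if it takes over 53 s, if anything falls off the work surface, if the arm or the gripper's body presses on something with over 40 N, if the wrist force passes 120 N, or if a joint passes its speed limit or range.

## Robot

A 6-joint arm with a two-finger parallel gripper is mounted at the origin on the work surface. World frame = base frame: x ahead of the robot, y to its left, z up, the work surface at z = 0. Lengths are in m, angles in rad, forces in N, time in s.
With the tool pointing down it reaches from about 0.225 to 0.875 m from the base axis. Payload 3.4 kg.
Tool frame: the origin (TCP) lies at the very end of the fingers, on their centre line; the grasp point (between the pads) lies 19 mm behind it (arm.pinch_z is the distance from the TCP to the grasp point, in m); z points along the fingers, y is the direction in which the jaws open and shut (so a half turn about z gives the same grasp; the last joint's range is limited). The gripper opens to 85 mm and grips with 20 to 120 N. Pads are 22 mm wide; open, the fingers measure 114 mm over their backs; the gripper's body (76 mm by 85 mm) begins 54 mm behind the grasp point. The pads swing forward as they close: fully open they stand 13 mm farther back than shut.
Start: joints at [1.008, 0.276, 1.505, -0, 1.361, -0.121], TCP at [0.246, 0.52, 0.202] pointing down, gripper open.
Joint ranges: [-2.89, 2.89], [-0.75, 2.08], [0.22, 2.7], [-1.18, 4.32], [0.11, 2.71], [-2.7, 2.7]. Speed limits (rad/s): [2.57, 2.57, 3.14, 3.14, 3.14, 3.14].

## Interface

Orientations are given as a unit quaternion [w, x, y, z].
In Python, from plant import arm, eyes, order gives the robot as it stands. The module is installed in compiled form; this text tells all that it offers.
- The arm moves only by the shell command python3 -m inch 'ROWS'. ROWS is a JSON object of lists of equal length, an entry for each row: "rot": the turn, a rotation vector about the tool's x, y, z in degrees, a list of three; "slide": the shift along the tool's x, y, z in mm, a list of three; "fingers": the finger opening in mm, from 0 to 85.4. In form: {"rot": [[rx, ry, rz], ...], "slide": [[tx, ty, tz], ...], "fingers": [fingers, ...]}. A call has 1 to 5 rows; each row is the pose to reach, as a shift and turn from the pose commanded when the call began, along the tool's axes at that moment; what a row does not reach only later rows make up. A row lasts 1/10 s, in which the tool goes at most 50 mm and 8.59 degrees, less where a joint would pass 70% of its speed; a pose out of reach is approached as far as the arm can. A call with a gripper value outside its range is refused whole. The fingers move at their own pace and stop on an object; the grip force is fixed at half the most. Time passes only in rows, so rows that repeat a pose let the fingers close. It gives the time, the measured TCP pose, the force and the opening at its end, in the units of the state.
- arm.observe(): the state, without advancing time (a new reading comes with each control period).
- eyes.capture(name): name is "side" or "top"; returns a dict with "image" (400x640x3 uint8, red, green, blue), "fx", "fy", "cx", "cy" (pixels), "R" (3x3) and "t" (3): a world point X has camera coordinates R X + t. Camera axes: x right, y down, z forward; pixel columns grow to the right and rows downward; lengths in m; the calibration is good to about 2 mm. A picture is of the moment at which its call begins. There is no depth.
- order.sign_off(): hands the job in, once; it reports no verdict.
The state is a dict: "t": time; "joint_pos": joint angles; "qvel": joint speeds; "tau": joint torques, N m; "eef_pos": TCP position; "orientation": TCP orientation; "ft_force": force on the tool from outside, world axes, zero at the start; "moment": the same for the moment, N m; "width": finger opening in m.
Only numpy, scipy, OpenCV 4.12 (cv2) and the standard library are available. Lean on these libraries where they do the work, as an engineer would, in place of code of your own. Each camera call takes 0.05 s, during which the arm holds its last target.

## Working session

There is one attempt and no reset: what is moved stays moved. The work goes in short steps, Python scripts to look and compute and a shell command to move; the robot and the scene stay as the last step left them, time stands still between calls to the robot, and variables do not carry over. Pictures are saved under pics/ and viewed, and the job is handed in when it is done.

```bash
mkdir -p pics; python3 - <<'E'
from plant import arm, eyes, order
import cv2
for n in("top","side"):
    c=eyes.capture(n); cv2.imwrite(f"pics/{n}0.png",c["image"][:,:,::-1])
    print(n,c["fx"],c["fy"],c["cx"],c["cy"],c["R"],c["t"])
s=arm.observe(); print(s)
E
```

```text
top 381.3705488101384 381.3705488101384 324.086558117557 203.80836050050533 [[-0.02951021 -0.9995327  -0.00797103]
 [-0.99189922  0.03026867 -0.12336833]
 [ 0.12355195  0.00426583 -0.99232894]] [0.09335096 0.58918518 0.70317774]
side 456.47454959177566 456.47454959177566 318.0205419604741 198.79780888660983 [[ 8.89602803e-01 -4.56734676e-01 -5.37698626e-04]
 [-3.02812201e-01 -5.88918883e-01 -7.49319238e-01]
 [ 3.41923418e-01  6.66759316e-01 -6.62208722e-01]] [-0.46094107  0.28391999  0.78035207]
{'t': 0.1, 'joint_pos': array([ 1.00803810e+00,  2.76526547e-01,  1.50601604e+00, -1.79134062e-06,
        1.36072643e+00, -1.21006225e-01]), 'qvel': array([-0.00130195, -0.00102162, -0.00098479, -0.00028428,  0.0004765 ,
       -0.00056585]), 'tau': array([ 2.88052877e-03, -4.17698479e+01, -2.46405530e+01, -1.79201024e-04,
        5.76845807e-03, -1.88071681e-05]), 'eef_pos': array([0.24554775, 0.51934281, 0.20092545]), 'orientation': array([-2.80186116e-04,  2.19084164e-01,  9.75705604e-01, -7.89970415e-04]), 'ft_force': array([0.40493816, 0.47487102, 0.37058427]), 'moment': array([ 0.02820457,  0.03934977, -0.01061538]), 'width': 0.08554942335480765}
```

View pics/top0.png

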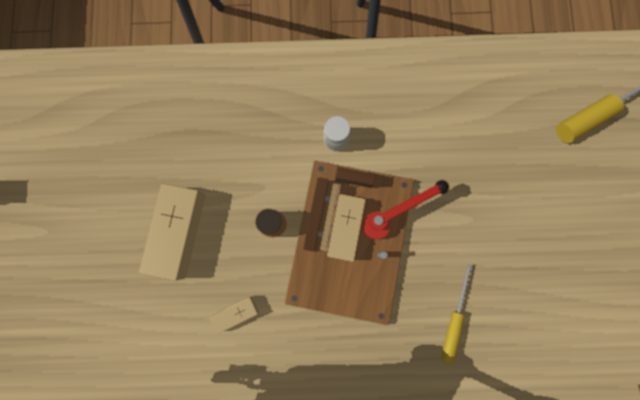

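View pics/side0.png

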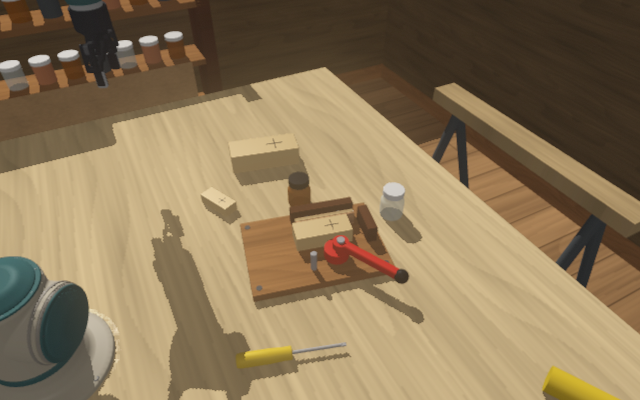

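The top view shows the mid-size blank in the jig with its cross at (348,217). The look-alikes are a large block with its cross at (172,216) and a small one at (239,312). The jars are at (337,132) white and (270,222) black. One screwdriver lies at (458,312), and there is another, bigger one at (590,120). I choose the blank in the jig and check it in a crop.

```bash
python3 - <<'E'
import cv2
i=cv2.imread("pics/top0.png")[150:335,270:480]
cv2.imwrite("pics/crop0.png",cv2.resize(i[:150,:],None,fx=3.8,fy=3.8,interpolation=cv2.INTER_CUBIC))
i=cv2.imread("pics/top0.png")[240:335,270:420]
cv2.imwrite("pics/crop1.png",cv2.resize(i,None,fx=5,fy=5,interpolation=cv2.INTER_CUBIC))
E
```

```text
(no output)
```

View pics/crop0.png

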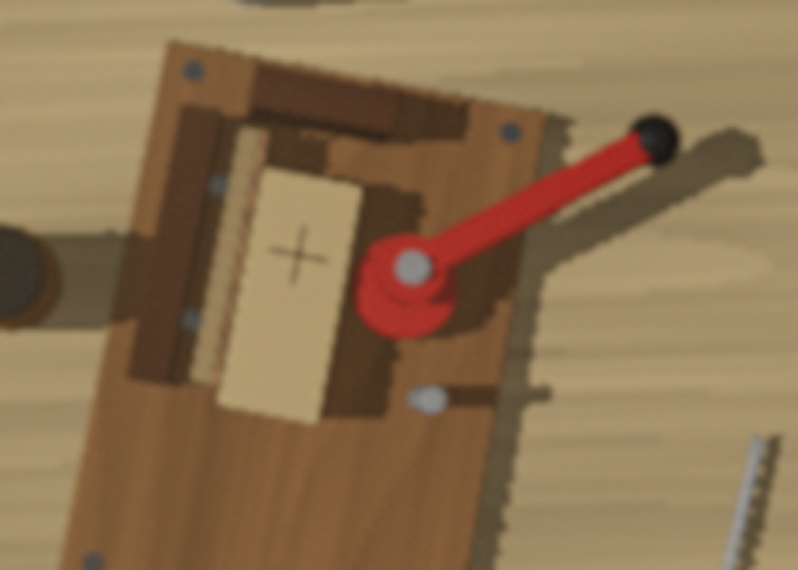

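View pics/crop1.png

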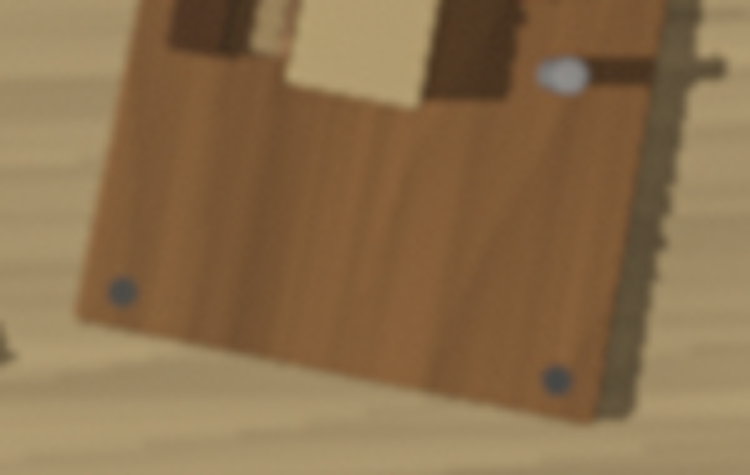

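The crop shows the blank beside the cork jaw, its corners at (264,166), (362,185), (318,424) and (218,403) in crop pixels. The jig corners, pivot, ball (656,140) and peg (430,398) are all readable.

```bash
cat > h.py <<'E'
import numpy as np
from plant import arm,eyes
from scipy.spatial.transform import Rotation as Ro
def ray(c,u,v,z):
    d=np.array([(u-c["cx"])/c["fx"],(v-c["cy"])/c["fy"],1.]); R=np.array(c["R"]);t=np.array(c["t"])
    o=-R.T@t; w=R.T@d; return o+w*(z-o[2])/w[2]
def proj(c,X):
    p=np.array(c["R"])@X+np.array(c["t"]); return p[0]/p[2]*c["fx"]+c["cx"],p[1]/p[2]*c["fy"]+c["cy"]
E
python3 - <<'E'
from h import *
from scipy.optimize import least_squares
c=eyes.capture("top")
A=lambda x,y:(x/3.8+270,y/3.8+150)
B=lambda x,y:(x/5+270,y/5+240)
P=np.array([ray(c,*p,.018)[:2] for p in (A(170,42),A(547,113),B(78,318),B(595,422))])
J=np.array([[.145,.0875],[.145,-.1175],[-.145,.0875],[-.145,-.1175]])
def T(q,J): 
    a=q[2]; return J@np.array([[np.cos(a),np.sin(a)],[-np.sin(a),np.cos(a)]])+q[:2]
r=least_squares(lambda q:(T(q,J)-P).ravel(),[.4,0,0]); q=r.x
print(P,q,np.degrees(q[2]),r.fun*1e3)
def inv(X): 
    a=q[2]; return (np.array(X)[:2]-q[:2])@np.array([[np.cos(a),-np.sin(a)],[np.sin(a),np.cos(a)]])
for n,p,z in [("b1",A(264,166),.054),("b2",A(362,185),.054),("b3",A(318,424),.054),("b4",A(218,403),.054),("cross",A(299,255),.054),("pivot",A(413,266),.066),("ball",A(656,140),.052),("peg",A(432,398),.063)]:
    X=ray(c,*p,z); print(n,X,inv(X)*1e3)
for n,p,z in [("white",(337,128),.075),("black",(270,222),.075),("sdtip",(470,267),.01),("sdend",(450,357),.015)]:
    X=ray(c,*p,z); print(n,X,inv(X)*1e3)
np.save("q.npy",q)
E
```

```text
[[ 0.68158728  0.09201212]
 [ 0.63712672 -0.10556377]
 [ 0.40242811  0.15564876]
 [ 0.35797728 -0.04152224]] [ 0.52310785  0.03976987 -0.22372827] -12.81868573768253 [ 2.32005436  0.90635409  1.29798415 -1.40855799 -1.29312038  1.61100143
 -2.32491813 -1.10879753]
b1 [0.60807814 0.04574924 0.054     ] [81.52596087 24.68241105]
b2 [ 0.59699363 -0.00279723  0.054     ] [ 81.48854765 -25.11342335]
b3 [0.47973333 0.02375275 0.054     ] [-38.73982958 -25.24127857]
b4 [0.4913465  0.07233949 0.054     ] [-38.19587075  24.71111144]
cross [0.56291121 0.02993148 0.054     ] [40.9941574  -0.76216088]
pivot [ 0.55481152 -0.02464958  0.066     ] [ 45.20604516 -55.77994471]
ball [ 0.61551898 -0.15127237  0.052     ] [ 132.49384705 -165.77797265]
peg [ 0.49080935 -0.03122287  0.063     ] [-15.74260973 -76.38935299]
white [0.73022317 0.04687434 0.075     ] [200.3771527   52.87935233]
black [0.55644349 0.1754414  0.075     ] [  2.40385586 139.68625791]
sdtip [ 0.46125203 -0.2071442   0.01      ] [  -5.53221882 -254.48398234]
sdend [ 0.29422428 -0.15455477  0.015     ] [-180.06497853 -240.26309543]
```

Checks agree: the pivot reads (45,-56) against (45,-57), the blank is square in the jig at x=21.5 and about 120x50, and the lever is at about 0.11 rad. The blank needs a push of about 28.5 mm. I'll work out the approach to jig (-85,0) next.

```bash
cat >> h.py <<'E'
q=np.load("q.npy")
def J2W(x,y,z):
    c,s=np.cos(q[2]),np.sin(q[2]); return np.array([q[0]+(c*x-s*y)/1e3,q[1]+(s*x+c*y)/1e3,z/1e3])
def W2J(X):
    c,s=np.cos(q[2]),np.sin(q[2]); d=np.array(X[:2])-q[:2]; return np.array([c*d[0]+s*d[1],-s*d[0]+c*d[1],X[2]])*1e3
def show():
    s=arm.observe(); R=Ro.from_quat(np.roll(s["orientation"],-1)); print("t",round(s["t"],2),"jig",W2J(s["eef_pos"]).round(1),"F",s["ft_force"].round(2),"w",round(s["width"],3),"j",s["joint_pos"].round(2)); return s,R
def togo(x,y,z,yaw=180):
    "yaw: direction of tool x in jig frame, deg"
    s,R=show()
    d=R.inv().apply(J2W(x,y,z)-s["eef_pos"])*1e3
    a=q[2]+np.radians(yaw); xx=np.array([np.cos(a),np.sin(a),0]);zz=np.array([0,0,-1.]);T=Ro.from_matrix(np.c_[xx,np.cross(zz,xx),zz])
    print("slide",d.round(1),"rot",np.degrees((R.inv()*T).as_rotvec()).round(2))
E
python3 -c "
from h import *
togo(-85,0,160)"
```

```text
t 0.15 jig [-377.   406.1  201. ] F [ 0.98 -0.92 -0.3 ] w 0.085 j [ 1.01  0.28  1.51 -0.    1.36 -0.12]
slide [-372.9 -333.3   41.4] rot [ -0.08  -0.02 -12.5 ]
```

```bash
python3 -m inch '{"rot":[[0,0,-6],[0,0,-12.5],[0,0,-12.5],[0,0,-12.5],[0,0,-12.5]],"slide":[[-30,-27,0],[-67,-60,0],[-104,-93,0],[-140,-125,0],[-170,-152,0]],"fingers":[0,0,0,0,0]}'
python3 -c "
from h import *
togo(-85,0,160)"
```

```text
t: 0.65
eef_pos: [0.3348, 0.3074, 0.2015]
orientation: [0.0, 0.112, 0.994, -0.0]
ft_force: [0.6, -0.4, 0.7]
width: 0.0124
t 0.65 jig [-243.   219.2  201.5] F [ 0.61 -0.45  0.71] w 0.012 j [ 0.59  0.09  1.74 -0.    1.31 -0.76]
slide [-158.  -219.2   41.7] rot [-0.04  0.01  0.  ]
```

```bash
python3 -m inch '{"rot":[[0,0,0],[0,0,0],[0,0,0],[0,0,0],[0,0,0]],"slide":[[-28,-38,0],[-56,-77,0],[-84,-115,0],[-112,-154,0],[-138,-190,0]],"fingers":[0,0,0,0,0]}'
python3 -c "
from h import *
togo(-85,0,160)"
```

```text
t: 1.15
eef_pos: [0.4273, 0.0918, 0.2017]
orientation: [0.0, 0.112, 0.994, 0.0]
ft_force: [0.5, 0.3, -0.3]
width: 0.0002
t 1.15 jig [-105.    29.5  201.7] F [ 0.53  0.29 -0.26] w 0.0 j [ 0.05  0.07  1.77  0.    1.3  -1.29]
slide [-20.  -29.5  41.7] rot [ 0.01  0.02 -0.02]
```

```bash
python3 -m inch '{"rot":[[0,0,0],[0,0,0],[0,0,0],[0,0,0],[0,0,0]],"slide":[[-12,-18,10],[-20,-29.5,40],[-20,-29.5,80],[-20,-29.5,120],[-20,-29.5,120]],"fingers":[0,0,0,0,0]}'
python3 -c "
from h import *
import cv2
togo(-60,0,32)
for n in('top','side'): cv2.imwrite(f'pics/{n}1.png',cv2.resize(eyes.capture(n)['image'][130:345,225:480,::-1],None,fx=2.7,fy=2.7,interpolation=cv2.INTER_CUBIC))
"
```

```text
t: 1.65
eef_pos: [0.4349, 0.0605, 0.0775]
orientation: [-0.006, 0.112, 0.994, -0.0]
ft_force: [-1.3, 0.4, 0.1]
width: -0.0
t 1.65 jig [-90.6   0.6  77.5] F [-1.25  0.41  0.08] w -0.0 j [-0.02  0.19  1.96  0.    1.   -1.37]
slide [-31.1  -0.5  45.2] rot [-0.13 -0.66 -0.04]
```

View pics/top1.png

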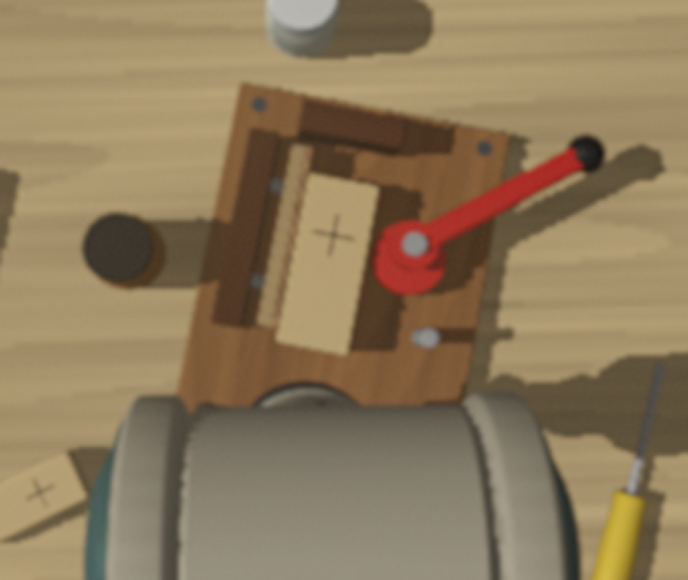

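View pics/side1.png

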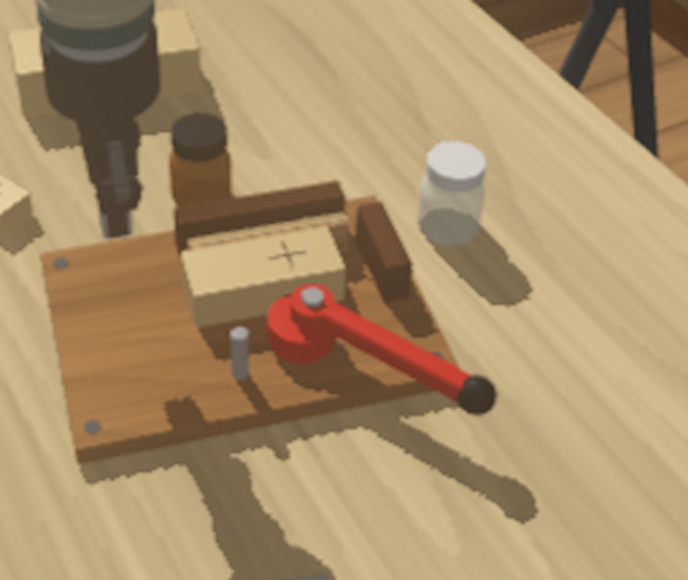

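The fingertip is above the base behind the blank, side crop (117,230), and the scene is undisturbed. Now I lower it, then push.

```bash
python3 -m inch '{"rot":[[0,0,0],[0,0,0],[0,0,0],[0,0,0]],"slide":[[0,0,20],[0,0,40],[0,0,50],[0,0,50]],"fingers":[0,0,0,0]}'
python3 -c "
from h import *
togo(-60,0,32)"
```

```text
t: 2.15
eef_pos: [0.4404, 0.0608, 0.0322]
orientation: [0.0, 0.111, 0.994, 0.0]
ft_force: [-0.1, 0.1, 0.5]
width: -0.0002
t 2.15 jig [-85.3   2.2  32.2] F [-0.12  0.05  0.46] w -0.0 j [-0.02  0.25  2.02  0.    0.86 -1.37]
slide [-25.3  -2.2   0.2] rot [0.01 0.03 0.03]
```

```bash
python3 -m inch '{"rot":[[0,0,0],[0,0,0],[0,0,0],[0,0,0],[0,0,0]],"slide":[[-12,-2,0],[-24,-2,0],[-30,-2,0],[-35,-2,0],[-40,-2,0]],"fingers":[0,0,0,0,0]}'
python3 -m inch '{"rot":[[0,0,0],[0,0,0],[0,0,0],[0,0,0],[0,0,0]],"slide":[[-4,0,0],[-8,0,0],[-12,0,0],[-16,0,0],[-16,0,0]],"fingers":[0,0,0,0,0]}'
python3 -c "
from h import *
togo(-21,0,32)"
```

```text
t: 2.65
eef_pos: [0.4791, 0.0497, 0.0318]
orientation: [0.0, 0.112, 0.994, 0.0]
ft_force: [-0.9, -0.0, -1.0]
width: -0.0001
t: 3.15
eef_pos: [0.4949, 0.0462, 0.0317]
orientation: [0.0, 0.112, 0.994, 0.0]
ft_force: [-0.7, 0.6, -0.2]
width: -0.0001
t 3.15 jig [-29.   -0.   31.7] F [-0.7   0.6  -0.23] w -0.0 j [-0.05  0.32  1.92  0.    0.9  -1.39]
slide [-8.   0.  -0.3] rot [ 0.01  0.04 -0.  ]
```

```bash
python3 -m inch '{"rot":[[0,0,0],[0,0,0],[0,0,0],[0,0,0],[0,0,0]],"slide":[[-1.5,0,0],[-3,0,0],[-4.5,0,0],[-6,0,0],[-6,0,0]],"fingers":[0,0,0,0,0]}'
python3 -c "
from h import *
import cv2
togo(-21,0,32)
cv2.imwrite(f'pics/side2.png',cv2.resize(eyes.capture('side')['image'][130:345,225:480,::-1],None,fx=2.7,fy=2.7,interpolation=cv2.INTER_CUBIC))
cv2.imwrite(f'pics/top2.png',cv2.resize(eyes.capture('top')['image'][150:300,270:470,::-1],None,fx=3.8,fy=3.8,interpolation=cv2.INTER_CUBIC))
"
```

```text
t: 3.65
eef_pos: [0.5002, 0.0449, 0.0317]
orientation: [0.0, 0.112, 0.994, 0.0]
ft_force: [-0.1, 0.1, 0.0]
width: 0.0001
t 3.65 jig [-23.4  -0.1  31.7] F [-0.07  0.12  0.03] w 0.0 j [-0.05  0.33  1.91  0.    0.91 -1.4 ]
slide [-2.4  0.1 -0.3] rot [0.01 0.02 0.  ]
```

View pics/side2.png

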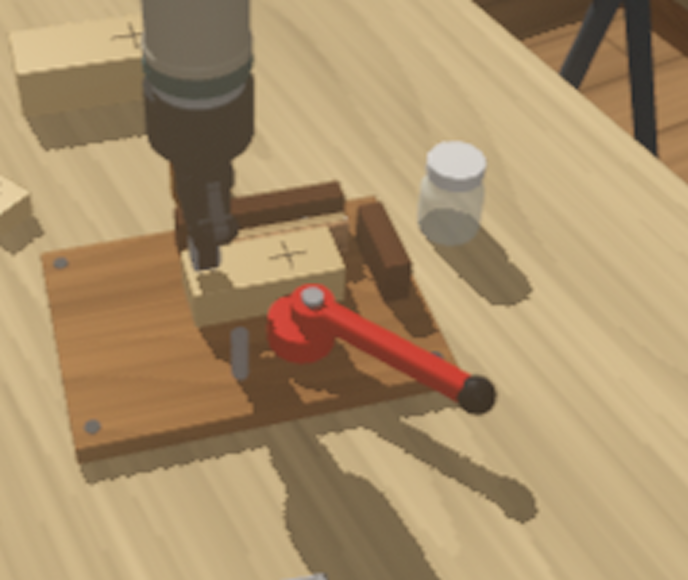

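View pics/top2.png

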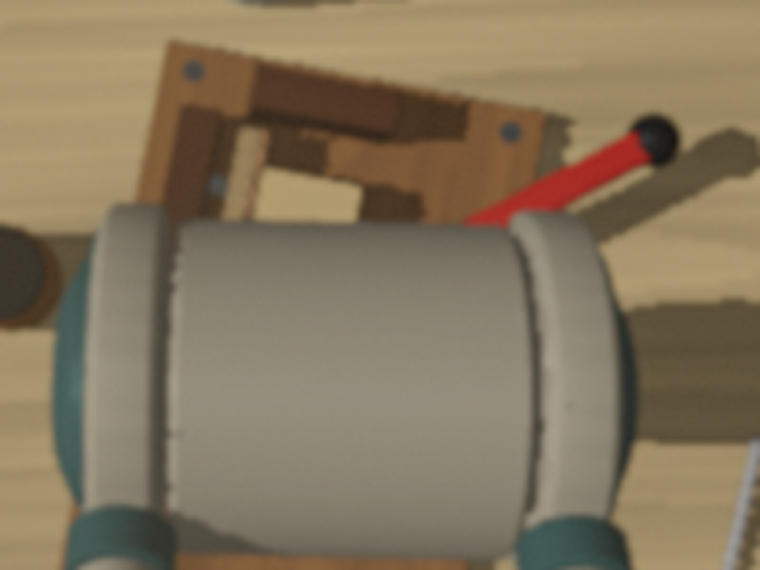

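```bash
python3 -c "
from h import *
import cv2
c=eyes.capture('side')
s,R=show()
f=lambda X:((np.array(proj(c,X))-[225,130])*2.7).round(0)
print('tcp',f(s['eef_pos']))
for p in [(-38.5,25,54),(-38.5,-25,54),(81.5,-25,54),(-38.5,-25,18),(41,0,54),(-145,87.5,18),(-145,-117.5,18),(145,87.5,18),(45,-57,66),(-15,-77,63)]: print(p,f(J2W(*p)))
cv2.imwrite('pics/s3.png',cv2.resize(c['image'][170:270,270:380,::-1],None,fx=6,fy=6,interpolation=cv2.INTER_CUBIC))
"
```

```text
t 3.8 jig [-23.8  -0.1  31.7] F [ 0.   -0.55  0.29] w -0.0 j [-0.05  0.33  1.91  0.    0.91 -1.4 ]
tcp [204. 291.]
(-38.5, 25, 54) [178. 252.]
(-38.5, -25, 54) [191. 298.]
(81.5, -25, 54) [344. 269.]
(-38.5, -25, 18) [193. 330.]
(41, 0, 54) [285. 256.]
(-145, 87.5, 18) [ 37. 254.]
(-145, -117.5, 18) [ 72. 454.]
(145, 87.5, 18) [373. 196.]
(45, -57, 66) [311. 297.]
(-15, -77, 63) [238. 334.]
```

View pics/s3.png

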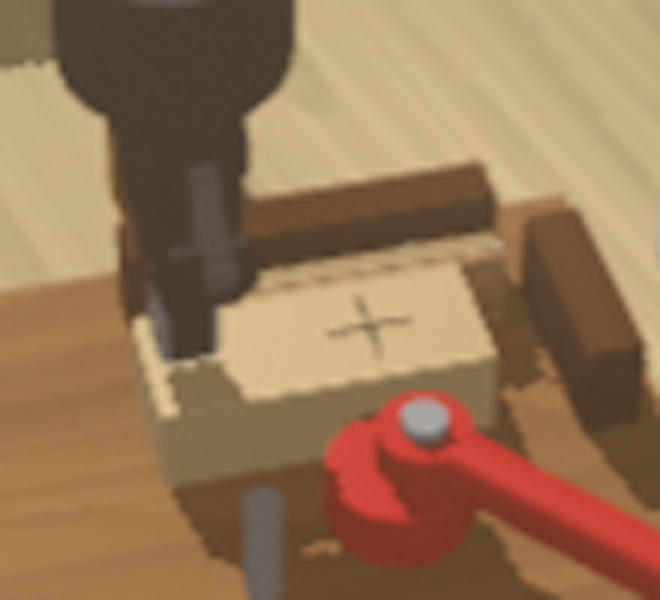

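```bash
python3 -c "
from h import *
c=eyes.capture('side')
f=lambda X:((np.array(proj(c,X))-[225,130])*2.7).round(0)
for z in (60,70,77.5,90,100): print(z,f(J2W(-90.6,.6,z)), f(J2W(-86,0,z)))
for z in (31.7,40,50,54,60): print(z,f(J2W(-23.5,0,z)))
"
python3 -m inch '{"rot":[[0,0,0],[0,0,0],[0,0,0],[0,0,0],[0,0,0]],"slide":[[0,0,-20],[0,0,-40],[0,0,-60],[0,0,-60],[0,0,-60]],"fingers":[0,0,0,0,0]}'
python3 -c "
from h import *
import cv2
c=eyes.capture('side')
s,R=show()
print((np.array(proj(c,s['eef_pos']))-[270,130])*4.5)
cv2.imwrite('pics/s4.png',cv2.resize(c['image'][130:260,270:400,::-1],None,fx=4.5,fy=4.5,interpolation=cv2.INTER_CUBIC))
"
```

```text
60 [116. 281.] [122. 280.]
70 [115. 271.] [122. 271.]
77.5 [115. 264.] [121. 264.]
90 [113. 252.] [120. 252.]
100 [112. 243.] [119. 242.]
31.7 [204. 291.]
40 [204. 284.]
50 [204. 275.]
54 [204. 271.]
60 [203. 266.]
t: 4.35
eef_pos: [0.4998, 0.045, 0.0916]
orientation: [0.0, 0.112, 0.994, 0.0]
ft_force: [-0.9, 0.6, -0.7]
width: -0.0
t 4.4 jig [-24.4  -0.2  91. ] F [-0.13 -0.89  0.67] w 0.0 j [-0.05  0.26  1.83  0.    1.06 -1.4 ]
[132.63203606 394.44444615]
```

View pics/s4.png

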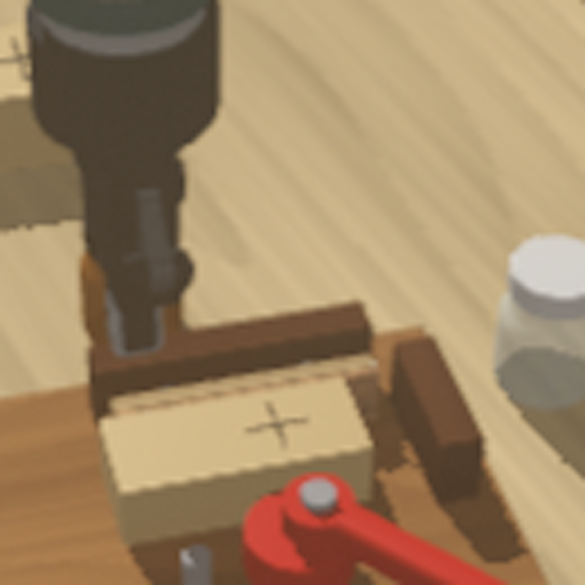

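The blank hasn't moved: its cross is still at (285,255). The finger passed over the top with no force. In the picture the tip is about 9 px higher than the reported TCP projects to, which is about 25 mm. So the reported TCP height looks wrong against the images. I'll check this by going back behind the blank and touching the base gently.

```bash
python3 -m inch '{"rot":[[0,0,0],[0,0,0],[0,0,0],[0,0,0],[0,0,0]],"slide":[[25,0,0],[50,0,10],[61,0,30],[61,0,50],[61,0,62]],"fingers":[0,0,0,0,0]}'
python3 -m inch '{"rot":[[0,0,0],[0,0,0],[0,0,0],[0,0,0],[0,0,0]],"slide":[[0,0,0],[0,0,0],[0,0,5],[0,0,8],[0,0,8]],"fingers":[0,0,0,0,0]}'
python3 -c "
from h import *
import cv2
c=eyes.capture('side')
s,R=show()
f=lambda X:(np.array(proj(c,X))-[220,150])*4.5
print(f(s['eef_pos']),f(s['eef_pos']+[0,0,.025]))
cv2.imwrite('pics/s5.png',cv2.resize(c['image'][150:260,220:380,::-1],None,fx=4.5,fy=4.5,interpolation=cv2.INTER_CUBIC))
"
```

```text
t: 4.9
eef_pos: [0.4379, 0.0587, 0.0275]
orientation: [-0.002, 0.111, 0.994, -0.0]
ft_force: [-0.1, 0.2, -0.2]
width: 0.0001
t: 5.4
eef_pos: [0.4403, 0.0585, 0.0215]
orientation: [-0.0, 0.112, 0.994, 0.0]
ft_force: [0.2, -0.2, -0.2]
width: 0.0004
t 5.45 jig [-84.7  -0.1  21.7] F [ 0.2  -0.04 -0.31] w -0.0 j [-0.02  0.27  2.04  0.    0.83 -1.37]
[235.13977623 434.20326956] [231.47929809 397.00735684]
```

View pics/s5.png

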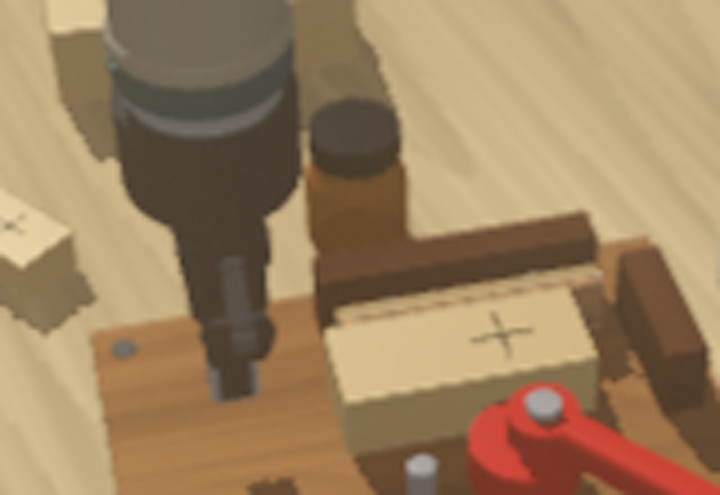

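The tip at (235,400) matches a height 24 mm above the reported one and not the reported point (235,434). So the real tip sits at reported z + 24 mm, and lateral agreement is good. The tip is really at about 46 mm now, so I lower it 14 mm and then push again.

```bash
python3 -m inch '{"rot":[[0,0,0],[0,0,0],[0,0,0],[0,0,0],[0,0,0]],"slide":[[0,0,4],[0,0,8],[0,0,11],[0,0,14],[0,0,14]],"fingers":[0,0,0,0,0]}'
python3 -m inch '{"rot":[[0,0,0],[0,0,0],[0,0,0],[0,0,0],[0,0,0]],"slide":[[-7,0,0],[-14,0,0],[-20,0,0],[-26,0,0],[-32,0,0]],"fingers":[0,0,0,0,0]}'
python3 -m inch '{"rot":[[0,0,0],[0,0,0],[0,0,0],[0,0,0],[0,0,0]],"slide":[[-3,0,0],[-6,0,0],[-9,0,0],[-12,0,0],[-12,0,0]],"fingers":[0,0,0,0,0]}'
python3 -c "
from h import *
import cv2
c=eyes.capture('side')
s,R=show()
f=lambda X:(np.array(proj(c,X))-[220,150])*4.5
print(f(s['eef_pos']),f(s['eef_pos']+[0,0,.025]))
cv2.imwrite('pics/s6.png',cv2.resize(c['image'][150:260,220:380,::-1],None,fx=4.5,fy=4.5,interpolation=cv2.INTER_CUBIC))
"
```

```text
t: 5.95
eef_pos: [0.44, 0.0585, 0.0072]
orientation: [-0.001, 0.112, 0.994, 0.0]
ft_force: [0.7, -0.0, 0.2]
width: -0.0001
t: 6.45
eef_pos: [0.4724, 0.0512, 0.0077]
orientation: [0.0, 0.112, 0.994, 0.0]
ft_force: [0.7, -0.1, 0.2]
width: -0.0001
t: 6.95
eef_pos: [0.484, 0.0486, 0.0077]
orientation: [0.0, 0.112, 0.994, 0.0]
ft_force: [0.0, -0.1, 0.2]
width: 0.0002
t 7.0 jig [-40.3  -0.    7.7] F [ 0.4  -1.08  0.14] w -0.0 j [-0.04  0.34  1.97  0.    0.83 -1.39]
[329.629424   436.96329581] [327.67149173 400.49834936]
```

View pics/s6.png

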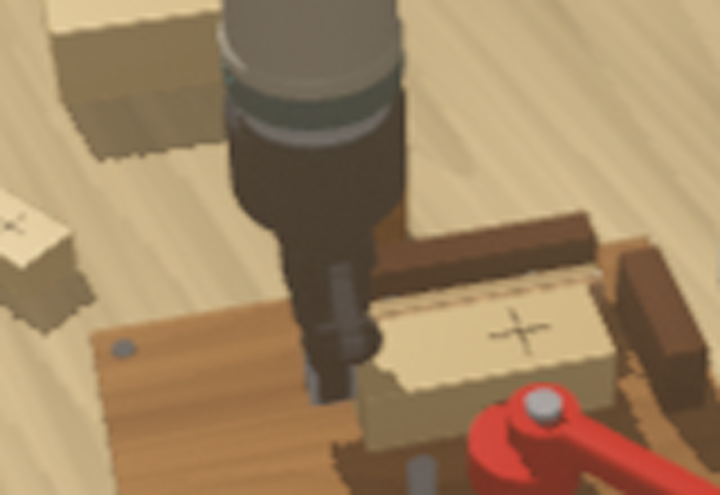

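The blank now moves with the finger; its cross went from 503 to 519 px, about 8–9 mm. I keep pushing.

```bash
python3 -m inch '{"rot":[[0,0,0],[0,0,0],[0,0,0],[0,0,0],[0,0,0]],"slide":[[-4,0,0],[-8,0,0],[-12,0,0],[-15,0,0],[-16,0,0]],"fingers":[0,0,0,0,0]}'
python3 -m inch '{"rot":[[0,0,0],[0,0,0],[0,0,0]],"slide":[[-1,0,0],[-2,0,0],[-3,0,0]],"fingers":[0,0,0]}'
python3 -c "
from h import *
import cv2
c=eyes.capture('side')
s,R=show()
cv2.imwrite('pics/s7.png',cv2.resize(c['image'][150:260,220:380,::-1],None,fx=4.5,fy=4.5,interpolation=cv2.INTER_CUBIC))
"
```

```text
t: 7.5
eef_pos: [0.4995, 0.0451, 0.0077]
orientation: [0.0, 0.112, 0.994, 0.0]
ft_force: [0.3, 0.5, 0.7]
width: -0.0001
t: 7.8
eef_pos: [0.5019, 0.0445, 0.0077]
orientation: [-0.0, 0.112, 0.994, 0.0]
ft_force: [0.4, -0.7, 0.3]
width: 0.0003
t 7.85 jig [-21.4  -0.1   7.7] F [-0.73 -0.19 -0.6 ] w 0.0 j [-0.05  0.36  1.93  0.    0.85 -1.4 ]
```

View pics/s7.png

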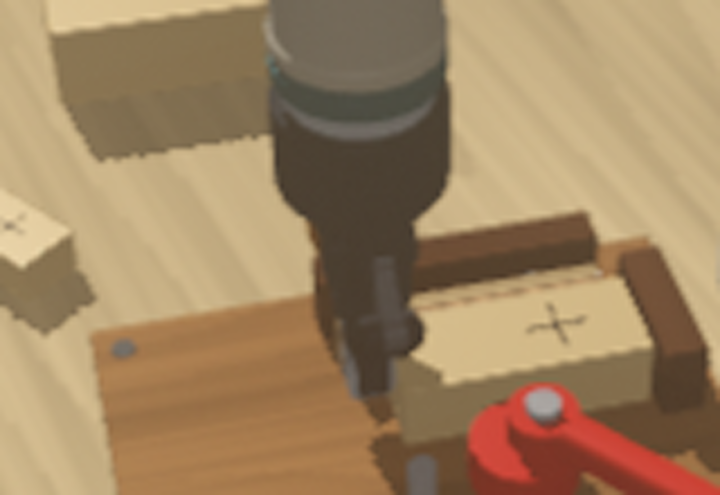

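Almost at the stop; the cross is at 556 and a small gap is left, with no contact force yet. I push on in 1 mm steps.

```bash
python3 -m inch '{"rot":[[0,0,0],[0,0,0],[0,0,0]],"slide":[[-1,0,0],[-2,0,0],[-2,0,0]],"fingers":[0,0,0]}'
python3 -m inch '{"rot":[[0,0,0],[0,0,0],[0,0,0]],"slide":[[-1,0,0],[-2,0,0],[-2,0,0]],"fingers":[0,0,0]}'
python3 -m inch '{"rot":[[0,0,0],[0,0,0],[0,0,0]],"slide":[[-1,0,0],[-2,0,0],[-2,0,0]],"fingers":[0,0,0]}'
python3 -c "
from h import *
s,R=show()
"
```

```text
t: 8.15
eef_pos: [0.5034, 0.0442, 0.0076]
orientation: [-0.0, 0.112, 0.994, 0.0]
ft_force: [-0.8, 1.0, 0.9]
width: 0.0002
t: 8.45
eef_pos: [0.5033, 0.0441, 0.0074]
orientation: [-0.002, 0.112, 0.994, 0.0]
ft_force: [-6.0, 2.2, 3.2]
width: -0.0001
t: 8.75
eef_pos: [0.5032, 0.0441, 0.0072]
orientation: [-0.004, 0.112, 0.994, 0.0]
ft_force: [-8.6, 2.9, 5.3]
width: -0.0004
t 8.75 jig [-20.4  -0.2   7.2] F [-8.57  2.9   5.33] w -0.0 j [-0.05  0.37  1.92  0.    0.86 -1.4 ]
```

The force rises to 9 N and the tip stands still at jig x=-20.4, which matches the expected -21. So the blank is against the stop. I back off, rise, and compute the lever path (reported z = true z - 24).

```bash
python3 -m inch '{"rot":[[0,0,0],[0,0,0],[0,0,0],[0,0,0],[0,0,0]],"slide":[[10,0,0],[25,0,0],[40,0,-20],[40,0,-60],[40,0,-100]],"fingers":[0,0,0,0,0]}'
python3 -c "
from h import *
import cv2
cv2.imwrite('pics/top8.png',cv2.resize(eyes.capture('top')['image'][150:300,270:470,::-1],None,fx=3.8,fy=3.8,interpolation=cv2.INTER_CUBIC))
c=eyes.capture('side')
cv2.imwrite('pics/s8.png',cv2.resize(c['image'][150:300,260:420,::-1],None,fx=4,fy=4,interpolation=cv2.INTER_CUBIC))
togo(150,-115,107)
for ph in range(-45,-151,-10):
  p=np.radians(ph);d=np.array([np.cos(p),np.sin(p)]);n=np.array([-d[1],d[0]])
  print(ph,(np.array([45,-57])+110*d+(9+11*abs(n[0])+14.5*abs(n[1]))*n).round(0))
"
```

```text
t: 9.25
eef_pos: [0.4685, 0.052, 0.1085]
orientation: [0.0, 0.111, 0.994, -0.0]
ft_force: [2.5, 0.3, -0.4]
width: -0.0001
t 9.35 jig [-50.4   0.9 113.1] F [ 0.6   0.56 -0.7 ] w 0.0 j [-0.04  0.19  1.86 -0.    1.08 -1.38]
slide [-200.2 -116.     8.7] rot [0.14 0.82 0.02]
-45 [ 142. -116.]
-55 [ 130. -132.]
-65 [ 114. -146.]
-75 [  96. -157.]
-85 [  76. -165.]
-95 [  57. -168.]
-105 [  39. -169.]
-115 [  21. -167.]
-125 [   3. -162.]
-135 [ -14. -154.]
-145 [ -30. -142.]
```

View pics/top8.png

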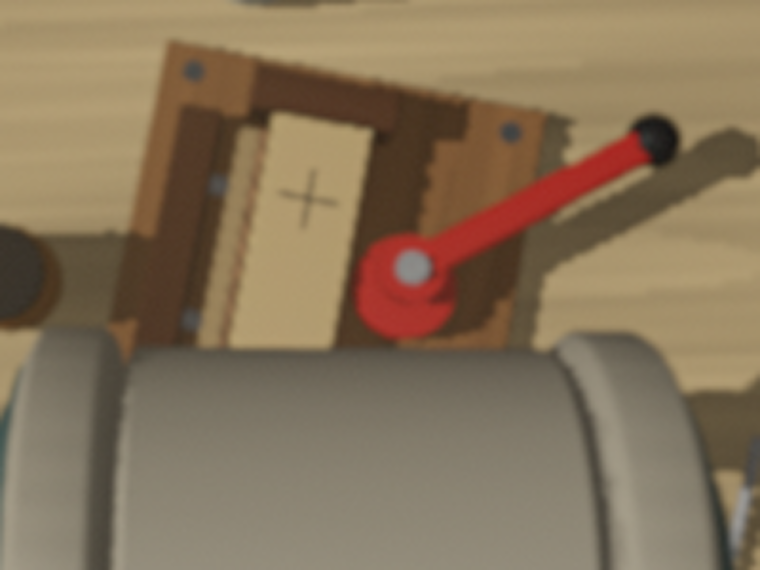

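View pics/s8.png

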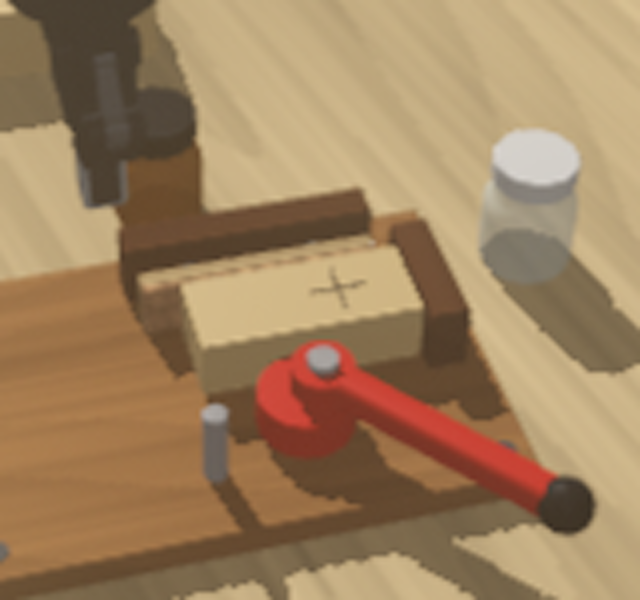

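Both views show the blank flush against the stop and the lever still open. Next I move above the far side of the lever.

```bash
python3 -c "
from h import *
c=eyes.capture('top')
for p in((309,199),(275,112),(376,130)): print(W2J(ray(c,p[0]/3.8+270,p[1]/3.8+150,.054)))
"
python3 -m inch '{"rot":[[0,0,0],[0,0,0],[0,0,0],[0,0,0],[0,0,0]],"slide":[[-40,-20,0],[-80,-40,0],[-120,-65,0],[-160,-90,0],[-200,-112,0]],"fingers":[0,0,0,0,0]}'
python3 -m inch '{"rot":[[0,0,0],[0,0,0],[0,0,0]],"slide":[[-5,-3,0],[-5,-3,0],[-5,-3,0]],"fingers":[0,0,0]}'
python3 -c "
from h import *
import cv2
togo(150,-115,14)
c=eyes.capture('side')
s,R=show()
f=lambda X:(np.array(proj(c,X))-[260,110])*4
print(f(s['eef_pos']),f(s['eef_pos']+[0,0,.024]))
cv2.imwrite('pics/s9.png',cv2.resize(c['image'][110:300,260:450,::-1],None,fx=4,fy=4,interpolation=cv2.INTER_CUBIC)[:600])
"
```

```text
[69.48804005 -0.46459648 54.        ]
[109.53182929  24.41982542  54.        ]
[110.22140709 -26.9884374   54.        ]
t: 9.9
eef_pos: [0.6397, -0.1032, 0.1059]
orientation: [-0.001, 0.112, 0.994, -0.0]
ft_force: [0.2, 0.2, 0.1]
width: -0.0003
t: 10.2
eef_pos: [0.6415, -0.1047, 0.1063]
orientation: [-0.002, 0.112, 0.994, 0.0]
ft_force: [0.1, 0.0, -1.0]
width: 0.0001
t 10.2 jig [ 147.5 -114.5  106.3] F [ 0.14  0.   -0.95] w 0.0 j [-0.27  0.45  1.48  0.    1.22 -1.62]
slide [-2.8 -0.5 92.3] rot [ 0.03 -0.19  0.01]
t 10.25 jig [ 147.4 -114.2  106.8] F [-0.12  0.14 -0.16] w 0.0 j [-0.27  0.45  1.48  0.    1.22 -1.62]
[566.28126747 506.1492933 ] [572.54989697 470.06682778]
```

View pics/s9.png

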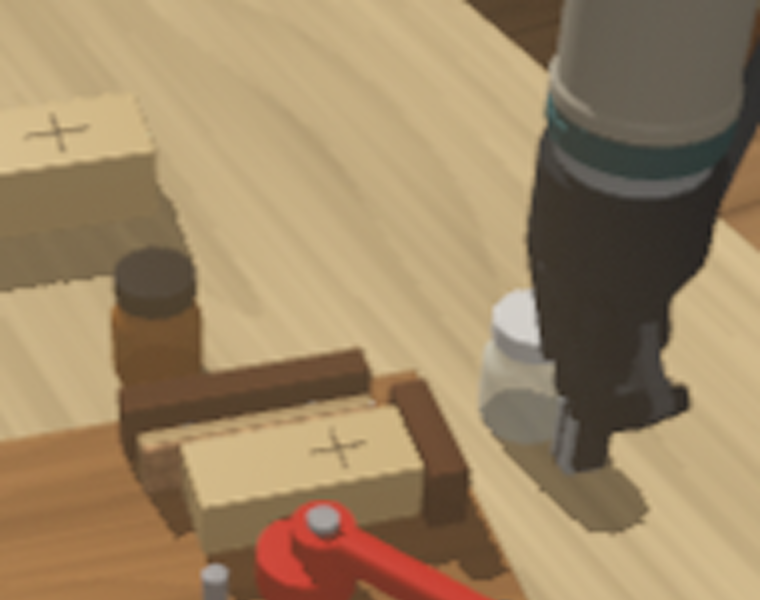

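The blank's far corners measure x=109.5 and 110.2, so it is home. The tip at (578,472) again matches +24 mm. I descend beside the lever.

```bash
python3 -m inch '{"rot":[[0,0,0],[0,0,0],[0,0,0],[0,0,0],[0,0,0]],"slide":[[-3,0,25],[-3,0,50],[-3,0,75],[-3,0,92],[-3,0,92]],"fingers":[0,0,0,0,0]}'
python3 -m inch '{"rot":[[0,0,0]],"slide":[[0,0,0]],"fingers":[0]}'
python3 -c "
from h import *
import cv2
togo(142,-116,14)
c=eyes.capture('side')
cv2.imwrite('pics/s10.png',cv2.resize(c['image'][170:320,300:450,::-1],None,fx=4,fy=4,interpolation=cv2.INTER_CUBIC)[:600])
"
```

```text
t: 10.75
eef_pos: [0.6427, -0.1041, 0.0133]
orientation: [-0.003, 0.111, 0.994, 0.001]
ft_force: [-0.6, 0.1, 0.2]
width: -0.0001
t: 10.85
eef_pos: [0.6455, -0.1052, 0.0162]
orientation: [-0.0, 0.111, 0.994, 0.0]
ft_force: [0.2, 0.7, 1.1]
width: 0.0002
t 10.85 jig [ 151.6 -114.2   16.2] F [0.22 0.71 1.13] w 0.0 j [-0.27  0.53  1.58  0.    1.03 -1.62]
slide [ 9.6 -1.8  2.2] rot [ 0.01 -0.01  0.07]
```

View pics/s10.png

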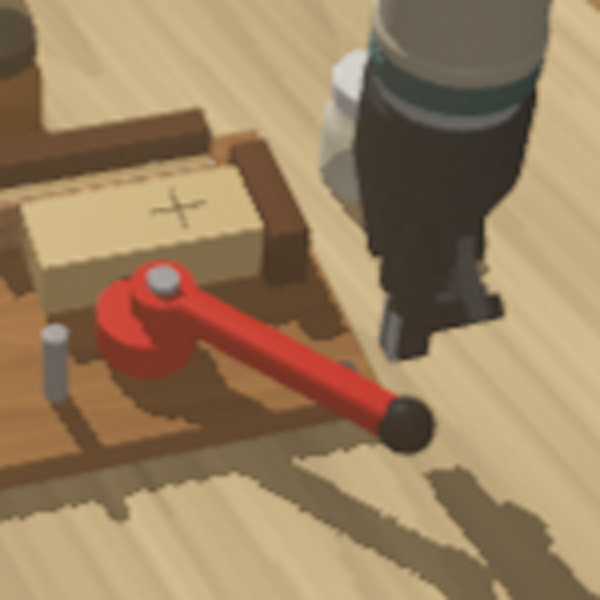

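The finger stands on the far (counter-clockwise) side of the lever with its tip at bar height. Now I sweep the arc.

```bash
python3 -m inch '{"rot":[[0,0,0],[0,0,0],[0,0,0],[0,0,0],[0,0,0]],"slide":[[10,-1,2],[16,-9,2],[22,-17,2],[30,-24,2],[38,-31,2]],"fingers":[0,0,0,0,0]}'
python3 -m inch '{"rot":[[0,0,0],[0,0,0],[0,0,0],[0,0,0],[0,0,0]],"slide":[[9,-6,0],[18,-11,0],[28,-15,0],[38,-19,0],[48,-21,0]],"fingers":[0,0,0,0,0]}'
python3 -c "
from h import *
import cv2
togo(66,-167,14)
c=eyes.capture('side')
cv2.imwrite('pics/s11.png',cv2.resize(c['image'][170:320,280:430,::-1],None,fx=4,fy=4,interpolation=cv2.INTER_CUBIC)[:600])
"
```

```text
t: 11.4
eef_pos: [0.6016, -0.1287, 0.014]
orientation: [0.0, 0.112, 0.994, 0.0]
ft_force: [1.4, 1.4, -0.3]
width: 0.0002
t: 11.9
eef_pos: [0.5498, -0.1381, 0.0137]
orientation: [0.0, 0.112, 0.994, -0.0]
ft_force: [1.2, 1.5, -0.3]
width: -0.0004
t 11.9 jig [  65.5 -167.5   13.7] F [ 1.18  1.46 -0.27] w -0.0 j [-0.37  0.43  1.79 -0.    0.93 -1.72]
slide [-0.5  0.5 -0.3] rot [-0.    0.01 -0.  ]
```

View pics/s11.png

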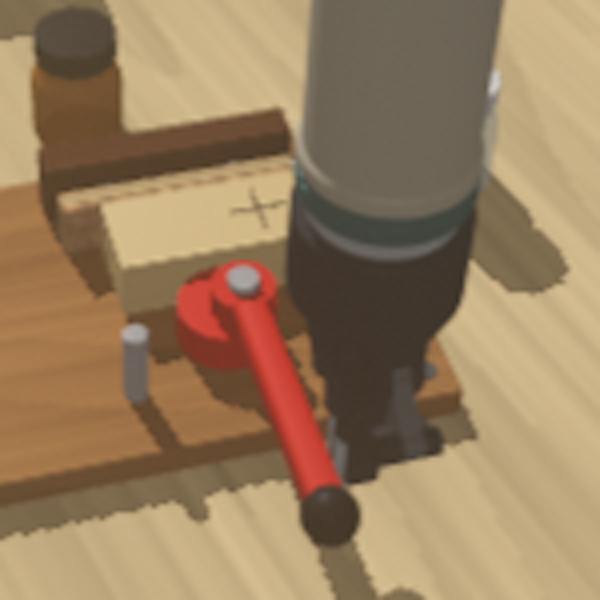

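The lever follows; it now points about straight right, with contact just inside the ball. I continue slightly nearer the pivot.

```bash
python3 -m inch '{"rot":[[0,0,0],[0,0,0],[0,0,0],[0,0,0],[0,0,0]],"slide":[[9,3,0],[18,4,0],[27,4,0],[36,5,0],[45,6,0]],"fingers":[0,0,0,0,0]}'
python3 -m inch '{"rot":[[0,0,0],[0,0,0],[0,0,0],[0,0,0],[0,0,0]],"slide":[[9,3,0],[18,6,0],[26,9,0],[31,12,0],[35,14,0]],"fingers":[0,0,0,0,0]}'
python3 -c "
from h import *
import cv2
togo(-30,-142,14)
c=eyes.capture('side')
cv2.imwrite('pics/s12.png',cv2.resize(c['image'][170:320,260:410,::-1],None,fx=4,fy=4,interpolation=cv2.INTER_CUBIC)[:600])
"
```

```text
t: 12.45
eef_pos: [0.5084, -0.1217, 0.0139]
orientation: [0.001, 0.112, 0.994, 0.0]
ft_force: [3.0, -0.5, 0.5]
width: 0.0002
t: 12.95
eef_pos: [0.4773, -0.1006, 0.014]
orientation: [0.001, 0.111, 0.994, -0.0]
ft_force: [4.5, -1.5, 1.3]
width: -0.0001
t 12.95 jig [ -13.6 -147.    14. ] F [ 4.51 -1.46  1.33] w -0.0 j [-0.35  0.33  1.96 -0.    0.85 -1.7 ]
slide [16.4  5.  -0.1] rot [-0.02  0.07  0.02]
```

View pics/s12.png

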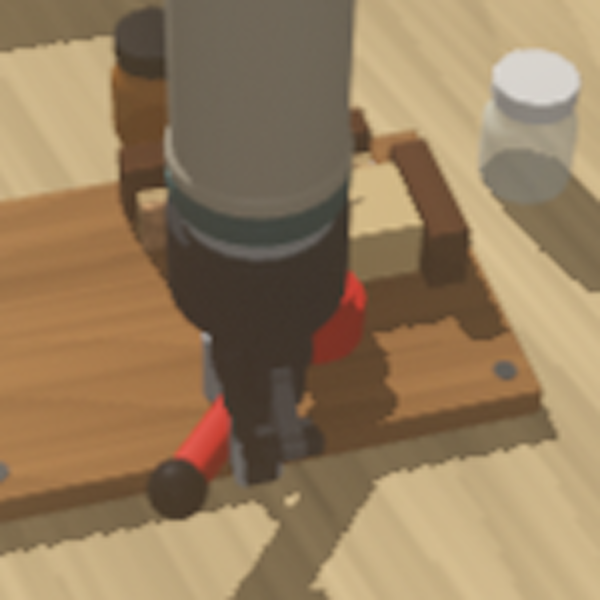

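The lever is at roughly -135° with 4.7 N of push. I move on to the stop in small steps and watch the force.

```bash
python3 -m inch '{"rot":[[0,0,0],[0,0,0],[0,0,0],[0,0,0]],"slide":[[4,2,0],[8,5,0],[12,7,0],[12,7,0]],"fingers":[0,0,0,0]}'
python3 -m inch '{"rot":[[0,0,0],[0,0,0],[0,0,0]],"slide":[[2,1.5,0],[4,3,0],[4,3,0]],"fingers":[0,0,0]}'
python3 -m inch '{"rot":[[0,0,0],[0,0,0],[0,0,0]],"slide":[[1.5,1,0],[3,2,0],[3,2,0]],"fingers":[0,0,0]}'
python3 -c "
from h import *
togo(-30,-142,14)"
```

```text
t: 13.4
eef_pos: [0.4656, -0.0905, 0.0135]
orientation: [-0.001, 0.111, 0.994, 0.0]
ft_force: [1.5, -1.0, 1.6]
width: 0.0002
t: 13.7
eef_pos: [0.4634, -0.087, 0.0136]
orientation: [-0.0, 0.112, 0.994, 0.0]
ft_force: [3.2, -2.3, 0.8]
width: -0.0
t: 14.0
eef_pos: [0.4632, -0.0864, 0.0139]
orientation: [0.002, 0.111, 0.994, -0.001]
ft_force: [6.4, -6.2, -3.8]
width: -0.0006
t 14.0 jig [ -30.4 -136.3   13.9] F [ 6.36 -6.22 -3.85] w -0.001 j [-0.33  0.31  2.   -0.    0.83 -1.68]
slide [-0.4 -5.7 -0. ] rot [-0.13  0.26  0.06]
```

```bash
python3 -m inch '{"rot":[[0,0,0],[0,0,0],[0,0,0]],"slide":[[1,2,0],[2,3,0],[2,3,0]],"fingers":[0,0,0]}'
python3 -c "
from h import *
import cv2
show()
c=eyes.capture('side')
cv2.imwrite('pics/s13.png',cv2.resize(c['image'][170:320,260:410,::-1],None,fx=4,fy=4,interpolation=cv2.INTER_CUBIC)[:600])
"
```

```text
t: 14.3
eef_pos: [0.4634, -0.0859, 0.0141]
orientation: [0.004, 0.11, 0.994, -0.004]
ft_force: [5.6, -15.0, -5.8]
width: 0.0004
t 14.3 jig [ -30.3 -135.8   14.1] F [  5.57 -14.97  -5.76] w 0.0 j [-0.33  0.31  2.   -0.01  0.82 -1.67]
```

View pics/s13.png

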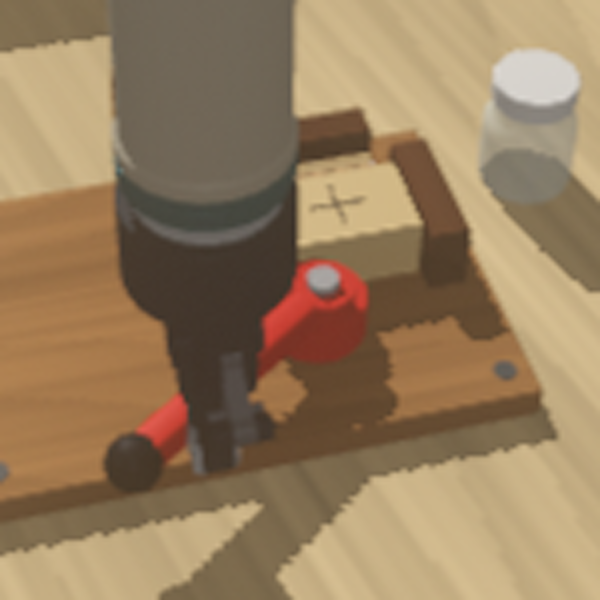

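The push is 16 N with no motion, so the lever is on its peg. I back off along the lever's normal, rise, and look.

```bash
python3 -m inch '{"rot":[[0,0,0],[0,0,0],[0,0,0],[0,0,0],[0,0,0]],"slide":[[-6,-8,0],[-14,-18,0],[-20,-26,0],[-20,-26,-40],[-20,-26,-85]],"fingers":[0,0,0,0,0]}'
python3 -m inch '{"rot":[[0,0,0],[0,0,0],[0,0,0],[0,0,0],[0,0,0]],"slide":[[20,-10,-30],[50,-30,-60],[80,-50,-80],[110,-50,-80],[130,-50,-80]],"fingers":[0,0,0,0,0]}'
python3 -m inch '{"rot":[[0,0,0],[0,0,0],[0,0,0]],"slide":[[0,0,0],[0,0,0],[0,0,0]],"fingers":[0,0,0]}'
python3 -c "
from h import *
import cv2
show()
c=eyes.capture('side')
cv2.imwrite('pics/s14.png',cv2.resize(c['image'][:,:,::-1],None,fx=1.25,fy=1.25,interpolation=cv2.INTER_CUBIC))
c=eyes.capture('top')
cv2.imwrite('pics/t14f.png',c['image'][:,:,::-1])
cv2.imwrite('pics/t14.png',cv2.resize(c['image'][150:300,270:470,::-1],None,fx=3.8,fy=3.8,interpolation=cv2.INTER_CUBIC))
"
```

```text
t: 14.85
eef_pos: [0.4713, -0.1106, 0.0977]
orientation: [-0.004, 0.112, 0.994, 0.001]
ft_force: [1.1, -0.0, -0.1]
width: -0.0001
t: 15.35
eef_pos: [0.3334, -0.1304, 0.179]
orientation: [-0.001, 0.112, 0.994, 0.001]
ft_force: [-0.5, -0.8, 1.3]
width: -0.0001
t: 15.65
eef_pos: [0.3368, -0.1313, 0.1787]
orientation: [0.0, 0.112, 0.994, 0.0]
ft_force: [0.3, 0.4, 0.5]
width: -0.0002
t 15.65 jig [-143.7 -208.2  178.7] F [0.29 0.42 0.48] w -0.0 j [-0.57 -0.04  1.94  0.    1.24 -1.91]
```

View pics/s14.png

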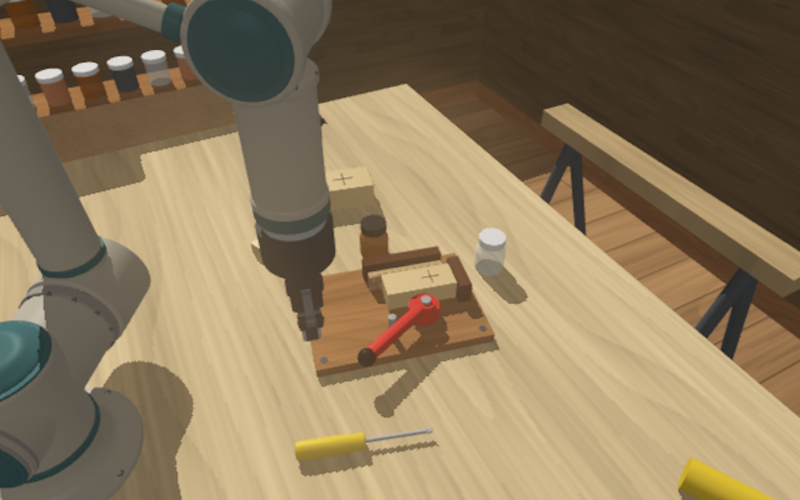

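View pics/t14.png

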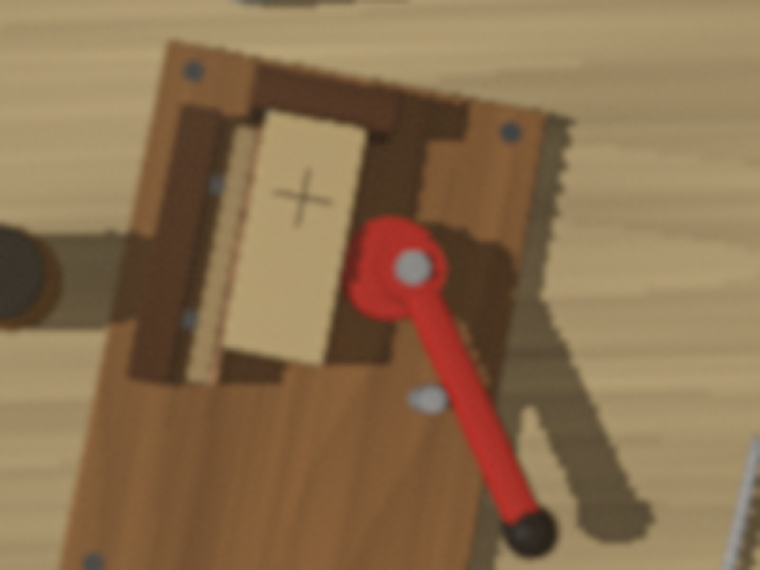

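The lever lies against the peg, the blank is at the stop and against the jaw, and the jars and screwdriver look unmoved. I'll measure these.

```bash
python3 -c "
from h import *
c=eyes.capture('top')
r=lambda u,v,z:W2J(ray(c,u/3.8+270,v/3.8+150,z))
for p in((268,110),(366,128),(324,365),(222,347),(303,197)): print(r(*p,.054).round(1))
b=r(530,533,.052);p=np.array([45,-57]); a=np.arctan2(*(b[:2]-p)[::-1]); print(b,'lever',-np.pi/4-a)
import cv2
A=cv2.imread('pics/top0.png').astype(int);B=cv2.imread('pics/t14f.png').astype(int)
for n,(x0,x1,y0,y1) in dict(white=(318,356,112,155),black=(250,290,205,240),sd=(440,480,260,312)).items(): print(n,abs(A-B)[y0:y1,x0:x1].mean())
"
```

```text
[109.9  28.1  54. ]
[110.3 -21.9  54. ]
[-10.  -22.9  54. ]
[-11.  28.  54.]
[69.9  2.7 54. ]
[ -70.34932471 -135.93837261   52.        ] lever 1.756054819704278
white 0.4765401876784986
black 0.7209523809523809
sd 0.8110576923076923
```

```bash
python3 -c "
from plant import order,arm
print(order.sign_off()); s=arm.observe(); print(s['t'],s['ft_force'])"
```

```text
the job is handed in; nothing more can be done
None
the job is handed in; nothing more can be done
```

I pushed the blank against the end stop with the closed fingertip, swept the red lever clockwise to its steel peg, backed the hand clear and handed the job in at about 16 s. No verdict was reported.

**Blank:** In the last top picture its far end is at x ≈ 110 mm in the jig's frame. Its jaw side is at y ≈ 28 mm, so the jaw is pressed in about 2–3 mm, which at 7 N/mm is well above the required 4 N. I inferred that force from the displacement and did not measure it directly.

**Lever:** It measures about 1.756 rad against 1.745 for home. It took 16 N of push without moving further before I backed off.

**Surroundings:** Both jars, and the part of the screwdriver I compared, look unchanged from the first picture. The hand is clear, with wrist force under 1 N.

**Failed check:** My first push missed and passed over the blank without touching it. The reported tool-tip height was about 24 mm lower than the pictures showed. I corrected for that offset in every later move, and the pictures and contacts then agreed.

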